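# Weed out the rocking screw tins and stock the rack

### The arm

A 6-joint arm with a two-finger parallel gripper is mounted at the origin on the work surface. World frame = base frame: x ahead of the robot, y to its left, z up, the work surface at z = 0. Lengths are in m, angles in rad, forces in N, time in s.
With the tool pointing down it reaches from about 0.35 to 0.775 m from the base axis. Payload 7.3 kg.
Tool frame: the origin (TCP) lies between the finger pads; the fingertips stand 25 mm ahead of it and the grasp point (between the pads) lies 6 mm ahead of it; y points along the fingers, x is the direction in which the jaws open and shut, and the axes are right-handed (so a half turn about y gives the same grasp; the last joint's range is limited). The gripper opens to 92 mm and grips with 3 to 60 N. Pads are 19 mm wide; open, the fingers measure 130 mm over their backs; the gripper's body (75 mm by 190 mm) begins 47 mm behind the grasp point.
Start: joints at [1.035, 0.342, 1.524, -0, 1.275, -0.146], TCP at [0.199, 0.486, 0.252] pointing down, gripper open.
Joint ranges: [-2.53, 2.53], [-0.77, 2.02], [0.04, 2.7], [-1, 4.14], [0.28, 2.66], [-3.11, 3.11]. Speed limits (rad/s): [2.57, 2.57, 3.14, 3.14, 3.14, 3.14].

### API

Orientations are given as a 3x3 rotation matrix whose columns are the frame's x, y, z axes.
In Python, from workcell import * gives the robot as it stands. The module is installed in compiled form; this text tells all that it offers. Calls block until the motion is done:
- reach(position, orientation): joint-space move of the TCP to a pose.
- line_to(position, frame=None, rate=0.15): straight line of the TCP; frame=None keeps the orientation; rate is the mean speed in m/s.
- move_joints(angles): joint-space move.
- open_gripper() and gripper_close(grip_force=None): open the fingers fully, or close them until they stop; grip_force is the grip in N (None keeps the last).
- wait(seconds).
- ik(position, orientation): joint angles nearest the present ones, or None.
- capture(name): name is "scene" or "top" or "wrist"; returns (picture, depth): 400x640x3 uint8, red, green, blue; 400x640 float32, m along the optical axis (not along the pixel's ray), 0 where there is no reading.
- get_calibration(name): a dict with "fov_y" (degrees; the focal length in pixels is half the picture's height over the tangent of half this angle, whatever the lens; pixels are square), "cx", "cy" (the principal point, pixels), "T" (4x4, takes a point from camera to world coordinates); the wrist camera has in their place "T_tool_cam" (4x4, takes a point from camera to tool coordinates, whose origin is the TCP and whose axes are the tool frame's). Camera axes: x right, y down, z forward; pixel columns grow to the right and rows downward; lengths in m; the calibration is good to about 2 mm. A picture is of the moment at which its call begins: read the wrist's pose just before it. get_calibration takes no time and is no camera call.
A pose or a line that the arm cannot do raises PlanningError and nothing moves.
- sign_off(): hands the job in, once; it reports no verdict.
Readings, each from a call of its own:
- read_t(): time.
- read_q(): joint angles.
- read_qd(): joint speeds.
- read_effort(): joint torques, N m.
- read_tool_pos(): TCP position.
- read_tool_rot(): TCP orientation.
- read_contact_force(): force on the tool from outside, world axes, zero at the start.
- read_moment(): the same for the moment, N m.
- read_finger_gap(): finger opening in m.
Only numpy, scipy, OpenCV 4.12 (cv2) and the standard library are available. Lean on these libraries where they do the work, as an engineer would, in place of code of your own. Each camera call takes 0.05 s, during which the arm holds its last target. There are 200 camera calls.

### The job

Sort the screw tins on the bench by whether they stand steady or rock when pressed at the rim: stand the steady ones, lid up, side by side on the narrow ledge of the wooden rack and the rocking ones in the grey tray. Lay the guard rod, too, in the two notches at the front of the rack so that it has settled in both. Leave the jar and the screwdriver where they are.

Things in the scene. Friction and masses are not known exactly. Their poses are not given: they have to be found in the camera images.
- tin_1: shallow round screw tin of plain tinplate, press-on lid, standing lid up; 66 mm across, 20 mm high, 0.09 to 0.18 kg. Origin: centre of its underside (the lowest point), z up. Its bottom is either flat to the edge, or has popped out into a bulge 4 mm high with a blunt tip 10 mm across. From above both look alike and both stand level. One of the five tins may be absent.
- tin_2: a tin as tin_1, same size. A tin with a bulged bottom rocks when pressed at the edge of its lid with 1 N or more: it tilts about 0.14 rad (8 degrees) until its bottom edge meets the table, the lid's edge sinking about 4 mm, and rights itself when let go. A flat one stays level.
- tin_3: a tin as tin_1, same size; whether flat or bulged is to be found out by pressing. (A rule's tin_N_c0 is the lower rim of tin N: it lies 3 mm above the origin on a flat tin, 6 mm on a bulged one.)
- tin_4: a tin as tin_1, same size; whether flat or bulged is to be found out by pressing
- tin_5: a tin as tin_1, same size; whether flat or bulged is to be found out by pressing
- rack: wooden bench rack, fixed: a ledge 70 mm deep (x from -35 to 35 mm), 312 mm long (along y), its top 50 mm above the bench; behind it (x 35 to 45 mm) a back strip reaching 65 mm above the bench; at each end (y = +-156 to +-170 mm) a cheek 72 mm high from x = -92 to 35 mm, with a V notch in front. Origin: on the bench under the centre of the ledge; -x is its front, towards the robot.
- ledge (a point): centre of the top face of the rack's ledge; axes as rack. Three tins fit side by side with 30 mm or more between them.
- guard_seat (a point): where the middle of the guard rod's axis lies when the rod is settled in both notches: 66 mm in front of the ledge's centre line, 14 mm above the ledge, 24 mm clear between ledge edge and rod. Axes as rack, the rod lies along y. The V notches (one in each cheek) are 36 mm wide at the mouth, 18 mm deep, walls at 45 degrees.
- tray: grey plastic tray, fixed, 210 mm (its x) by 150 mm (its y) outside and 30 mm high, walls and floor 6 mm, open at the top. Origin: centre of its underside on the bench. Two tins fit in it one behind the other along x.
- rod: guard rod: a plain round aluminium tube 14 mm thick with a square black plastic cap 20 x 20 x 17 mm on each end, 420 mm long in all, 0.09 kg. At first it lies on the bench on its caps, the axis 10 mm up, the tube clear of the bench by 3 mm. Seated, its caps hang outside the rack's cheeks (22 mm of play to either side). Origin: middle of its axis; its x runs along the rod.
- parts_bin: bystander: a blue plastic parts bin with screws, 120 x 100 x 70 mm, fixed beyond the rack to the left; origin at the centre of its underside
- jar: bystander: a lidded glass jar, 56 mm across and 75 mm high, to the right; origin at the centre of its underside. Leave it where it is.
- driver: bystander: a screwdriver lying on the bench beyond the rack, about 200 mm long; origin under its middle. Leave it where it is.
There are look-alikes about, which are no part of the job. What is shaped like the tin_3 but orange, red or turquoise is not meant.

How it is judged:
At the end, for the whole second after the job is handed in: Every steady tin stands upright on the ledge (centre at most 16 mm in front of or 8 mm behind its centre line), every rocking tin stands on the tray's floor, the rod lies in both notches (axis within 5 mm of its seat, middle within 26 mm of the rack's middle); all at rest (((z of tin_1_c0 in the frame of tin_1 below 0.0045 m and x of tin_1 in the frame of rack between -0.016 and 0.008 m and y of tin_1 in the frame of rack between -0.13 and 0.13 m and z of tin_1 in the frame of rack between 0.044 and 0.056 m and angle between tin_1's own z axis and vertical below 0.08 rad) or (z of tin_1_c0 in the frame of tin_1 above 0.0045 m and x of tin_1 in the frame of tray between -0.1 and 0.1 m and y of tin_1 in the frame of tray between -0.07 and 0.07 m and z of tin_1 in the frame of tray between 0 and 0.016 m and angle between tin_1's own z axis and vertical below 0.25 rad)) and linear speed of each of tin_1, tin_2, tin_3, tin_4, tin_5, rod below 0.02 m/s and ((z of tin_2_c0 in the frame of tin_2 below 0.0045 m and x of tin_2 in the frame of rack between -0.016 and 0.008 m and y of tin_2 in the frame of rack between -0.13 and 0.13 m and z of tin_2 in the frame of rack between 0.044 and 0.056 m and angle between tin_2's own z axis and vertical below 0.08 rad) or (z of tin_2_c0 in the frame of tin_2 above 0.0045 m and x of tin_2 in the frame of tray between -0.1 and 0.1 m and y of tin_2 in the frame of tray between -0.07 and 0.07 m and z of tin_2 in the frame of tray between 0 and 0.016 m and angle between tin_2's own z axis and vertical below 0.25 rad)) and ((z of tin_3_c0 in the frame of tin_3 below 0.0045 m and x of tin_3 in the frame of rack between -0.016 and 0.008 m and y of tin_3 in the frame of rack between -0.13 and 0.13 m and z of tin_3 in the frame of rack between 0.044 and 0.056 m and angle between tin_3's own z axis and vertical below 0.08 rad) or (z of tin_3_c0 in the frame of tin_3 above 0.0045 m and x of tin_3 in the frame of tray between -0.1 and 0.1 m and y of tin_3 in the frame of tray between -0.07 and 0.07 m and z of tin_3 in the frame of tray between 0 and 0.016 m and angle between tin_3's own z axis and vertical below 0.25 rad)) and ((z of tin_4_c0 in the frame of tin_4 below 0.0045 m and x of tin_4 in the frame of rack between -0.016 and 0.008 m and y of tin_4 in the frame of rack between -0.13 and 0.13 m and z of tin_4 in the frame of rack between 0.044 and 0.056 m and angle between tin_4's own z axis and vertical below 0.08 rad) or (z of tin_4_c0 in the frame of tin_4 above 0.0045 m and x of tin_4 in the frame of tray between -0.1 and 0.1 m and y of tin_4 in the frame of tray between -0.07 and 0.07 m and z of tin_4 in the frame of tray between 0 and 0.016 m and angle between tin_4's own z axis and vertical below 0.25 rad)) and ((z of tin_5_c0 in the frame of tin_5 below 0.0045 m and x of tin_5 in the frame of rack between -0.016 and 0.008 m and y of tin_5 in the frame of rack between -0.13 and 0.13 m and z of tin_5 in the frame of rack between 0.044 and 0.056 m and angle between tin_5's own z axis and vertical below 0.08 rad) or (z of tin_5_c0 in the frame of tin_5 above 0.0045 m and x of tin_5 in the frame of tray between -0.1 and 0.1 m and y of tin_5 in the frame of tray between -0.07 and 0.07 m and z of tin_5 in the frame of tray between 0 and 0.016 m and angle between tin_5's own z axis and vertical below 0.25 rad)) and x of rod in the frame of guard_seat between -0.005 and 0.005 m and z of rod in the frame of guard_seat between -0.005 and 0.005 m and y of rod in the frame of guard_seat between -0.026 and 0.026 m and angle between the x axis of rod and the y axis of rack, either way round below 0.035 rad); the robot touches nothing.
It fails at once if the jar is pushed away or knocked over (distance of jar from where it was at the start of the episode above 0.03 m or angle between jar's own z axis and vertical above 0.5 rad).
It fails at once if the screwdriver is pushed away (distance of driver from where it was at the start of the episode above 0.04 m).
Of tin_1, tin_2, tin_3, tin_4, tin_5 only 4 to 5 are there at a start; the rules pass over those that are not, and their reading is None.
At some moment in a run one of rod may be knocked a few centimetres aside while the robot is not near it.
It also fails if it takes over 210 s, if anything falls off the work surface, if the arm or the gripper's body presses on something with over 40 N, if the wrist force passes 120 N, or if a joint passes its speed limit or range.

## Working session

There is one attempt and no reset: what is moved stays moved. The work goes in short steps, each a Python script; the robot and the scene stay as the last script left them, time stands still between calls to the robot, and variables do not carry over. Pictures are saved under pics/ and viewed, about 12 in all and at most 16, crops included, and the job is handed in when it is done.

```bash
mkdir -p pics; python3 - <<'E'
from workcell import *
import cv2,numpy as np
for n in ["scene","top"]:
    p,d=capture(n); np.savez(f"{n}0.npz",p=p,d=d)
    cv2.imwrite(f"pics/{n}0.png",p[:,:,::-1]); c=get_calibration(n); print(n,c, (d>0).mean())
print(get_calibration("wrist")); print(read_tool_rot(),read_t())
E
```

```text
scene {'fov_y': 51.977235273530844, 'cx': 322.2169448204931, 'cy': 194.43310376819025, 'T': array([[-0.33961064,  0.49023078, -0.80270692,  1.32906953],
       [ 0.94055226,  0.1816365 , -0.28700108,  0.29793831],
       [ 0.00510411, -0.85245643, -0.52277336,  0.59212413],
       [ 0.        ,  0.        ,  0.        ,  1.        ]])} 0.99601953125
top {'fov_y': 48.46063442736393, 'cx': 310.7121510074486, 'cy': 199.2394621802959, 'T': array([[-0.02375781, -0.99746943,  0.06700978,  0.46817168],
       [-0.99959747,  0.02266182, -0.01706884,  0.00849716],
       [ 0.01550708, -0.06738832, -0.99760631,  1.1699297 ],
       [ 0.        ,  0.        ,  0.        ,  1.        ]])} 0.99610546875
{'fov_y': 66.0927222803138, 'cx': 320.89595696658677, 'cy': 199.37124007798843, 'T_tool_cam': array([[ 9.99999760e-01, -1.28669441e-04, -6.80428625e-04,
         3.32218747e-04],
       [ 6.17863846e-04, -2.77916826e-01,  9.60604943e-01,
        -1.32449551e-01],
       [-3.12703065e-04, -9.60605133e-01, -2.77916680e-01,
         7.56598917e-02],
       [ 0.00000000e+00,  0.00000000e+00,  0.00000000e+00,
         1.00000000e+00]])}
[[ 3.79957549e-01 -6.91404329e-04 -9.25003667e-01]
 [ 9.25002934e-01 -1.17964595e-03  3.79958129e-01]
 [-1.35388152e-03 -9.99999065e-01  1.91335649e-04]] 0.1
```

View pics.

View pics/top0.png

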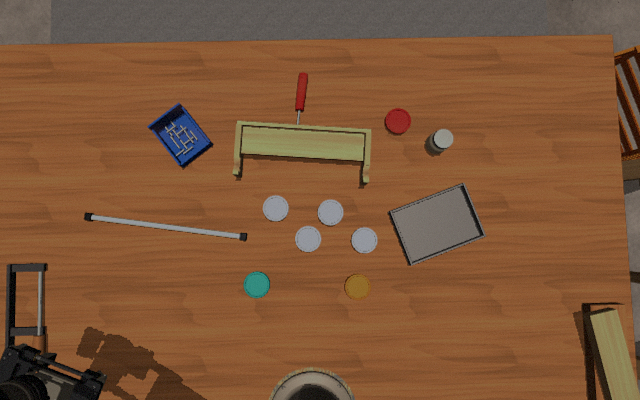

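View pics/scene0.png

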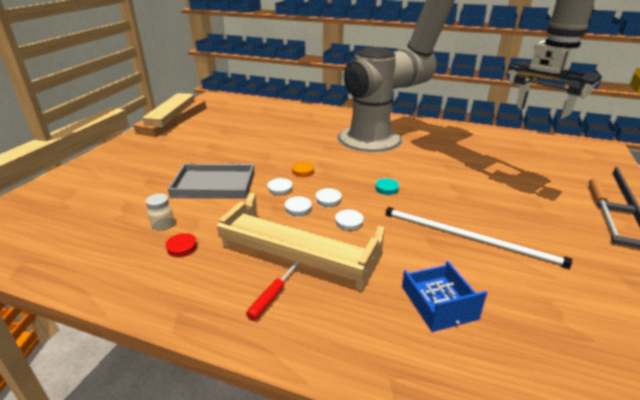

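```bash
cat > h.py <<'E'
import numpy as np,cv2
from workcell import *
def K(c): 
    f=200/np.tan(np.radians(c["fov_y"])/2); return f,c["cx"],c["cy"]
def T_of(n):
    c=get_calibration(n)
    if n!="wrist": return c,c["T"]
    T=np.eye(4);T[:3,:3]=read_tool_rot();T[:3,3]=read_tool_pos(); return c,T@c["T_tool_cam"]
def plane(c,T,uv,z):
    f,cx,cy=K(c);uv=np.atleast_2d(uv).astype(float)
    r=np.c_[(uv[:,0]-cx)/f,(uv[:,1]-cy)/f,np.ones(len(uv))]@T[:3,:3].T
    s=(z-T[2,3])/r[:,2]; return (T[:3,3]+r*s[:,None])[:,:2]
def cloud(c,T,d):
    f,cx,cy=K(c);v,u=np.mgrid[0:400,0:640]
    P=np.stack([(u-cx)/f*d,(v-cy)/f*d,d],-1)@T[:3,:3].T+T[:3,3]; P[d<=0]=np.nan; return P
def blobs(mask,amin,amax):
    n,l,s,ce=cv2.connectedComponentsWithStats(mask.astype(np.uint8))
    return [(ce[i],s[i],l==i) for i in range(1,n) if amin<s[i,4]<amax]
def down(a):  # tool pointing down, jaw axis x at world angle a
    x=np.array([np.cos(a),np.sin(a),0]);y=np.array([0,0,-1.]);return np.c_[x,y,np.cross(x,y)]
E
python3 - <<'E'
from h import *
z=np.load("top0.npz");p,d=z["p"],z["d"];c,T=T_of("top");P=cloud(c,T,d)
hsv=cv2.cvtColor(p,cv2.COLOR_RGB2HSV)
m=(hsv[...,1]<50)&(hsv[...,2]>150)
for ce,s,l in blobs(m,100,2000):
    q=plane(c,T,ce,.02)[0]; print("white",ce.round(1),s[2:],q.round(4),"z",np.nanmedian(P[l][:,2]).round(4))
    if s[2]>100:
        r=cv2.minAreaRect(np.argwhere(l)[:,::-1].astype(np.float32)); b=cv2.boxPoints(r); print("rod",plane(c,T,b,.012).round(4),r)
dark=(hsv[...,2]<60)
for ce,s,l in blobs(dark,15,90): print("dark",ce.round(1),s[2:],plane(c,T,ce,.018)[0].round(4))
def rect(mask,name,z):
    for ce,s,l in blobs(mask,300,9000):
        b=cv2.boxPoints(cv2.minAreaRect(np.argwhere(l)[:,::-1].astype(np.float32)))
        w=plane(c,T,b,z).astype(np.float32); r=cv2.minAreaRect(w); print(name,s,"c",np.round(r[0],4),np.round(r[1],4),r[2], w.round(3).tolist())
rect((P[...,2]>.046)&(P[...,2]<.055)&(p.astype(int).sum(2)>0),"ledge",.05)
rect((hsv[...,1]<60)&(hsv[...,2]>40)&(hsv[...,2]<150),"tray",.03)
yl=(hsv[...,0]>20)&(hsv[...,0]<35)&(hsv[...,1]>60)
print([ (s.tolist()) for ce,s,l in blobs(yl,300,9000)])
v=P[...,2];print("ledge z",np.nanmedian(v[140:155,270:340]),"bench",np.nanmedian(v[300:340,150:230]),"tray floor",np.nanmedian(v[215:235,425:450]), "noise",np.nanstd(v[300:340,150:230]))
b=(v>.058)&(v<.085); b[:100]=0;b[200:]=0
for ce,s,l in blobs(b,30,3000): print("high",ce,s)
E
```

```text
white [275.7 207.5] [ 25  24 391] [0.526  0.0799] z 0.0179
white [330.2 211.7] [ 25  25 400] [ 0.512  -0.0608] z 0.0179
white [165.2 226. ] [148  22 414] [0.485  0.3644] z 0.0154
rod [[0.5102 0.558 ]
 [0.5182 0.557 ]
 [0.4601 0.1782]
 [0.4521 0.1794]] ((164.63101196289062, 225.9846649169922), (148.35076904296875, 3.1352975368499756), 7.352379322052002)
white [308.  238.3] [ 24  25 396] [ 0.4447 -0.0019] z 0.0182
white [364.  239.5] [ 25  24 401] [ 0.4381 -0.1463] z 0.018
dark [435.7 143.3] [12 16 34] [ 0.6856 -0.3436]
dark [430.4 147.5] [15 17 71] [ 0.6747 -0.3293]
dark [241.8 163.5] [22 30 89] [0.643  0.1661]
dark [337.  159.5] [31  2 32] [ 0.6481 -0.0824]
dark [361.2 173. ] [13 25 75] [ 0.6113 -0.1448]
dark [631.6 180.5] [16  8 44] [ 0.5758 -0.8579]
dark [ 87.9 216.3] [ 9  8 53] [0.5145 0.5626]
dark [243.2 236.3] [ 7  8 49] [0.4538 0.165 ]
dark [637.5 354.2] [ 4 12 38] [ 0.1278 -0.8405]
ledge [ 240  126  125   35 3115] c [0.6873 0.0073] [0.315  0.0765] 86.13125610351562 [[0.6600000262260437, 0.16599999368190765], [0.7360000014305115, 0.16200000047683716], [0.7149999737739563, -0.15
[... 1353 characters left out ...]
   82   29 1009] c [ 0.0791 -0.0069] [0.203  0.0684] 88.36231231689453 [[0.04800000041723251, 0.0949999988079071], [0.11599999666213989, 0.09399999678134918], [0.10999999940395355, -0.10899999737739563], [0.041999999433755875, -0.10700000077486038]]
[[234, 121, 137, 49, 4080], [590, 309, 50, 91, 2345]]
ledge z 0.04899165580788856 bench -0.0008255027976258322 tray floor 0.005114452538976577 noise 0.0022826418417532363
high [163.28472222 115.57638889] [147 103  34  26 144]
high [302.21290944 136.1628131 ] [ 234  121  137   51 1038]
high [442.29003021 138.79758308] [432 129  21  20 331]
high [235.32653061 170.73469388] [232 167   7   8  49]
high [365.45098039 178.19607843] [363 173   6  10  51]
```

```bash
python3 - <<'E'
from h import *
c,T=T_of("top")
print("horns",plane(c,T,[[235.3,170.7],[365.5,178.2]],.072).round(4))
print(read_q())
for pos,a in [((.58,.0,.25),90),((.484,.364,.1),-8.7),((.484,.364,.1),171.3),((.62,.0,.15),-3.9),((.62,.0,.15),176)]:
    q=ik(np.array(pos),down(np.radians(a))); print(pos,a,None if q is None else np.round(q,2))
gripper_close(10); 
reach(np.array([.58,0,.25]),down(np.pi/2))
c,T=T_of("wrist"); p,d=capture("wrist"); np.savez("w1.npz",p=p,d=d,T=T); cv2.imwrite("pics/w1.png",p[:,:,::-1]); print(read_t(),read_tool_pos(),read_contact_force())
p,d=capture("top");cv2.imwrite("pics/top1.png",p[:,:,::-1])
E
```

```text
horns [[ 0.6171  0.1751]
 [ 0.5913 -0.1479]]
[ 1.03505465e+00  3.42660859e-01  1.52491325e+00 -7.99906615e-06
  1.27538586e+00 -1.45988433e-01]
(0.58, 0.0, 0.25) 90 [-0.13  0.44  1.37 -0.    1.33 -1.7 ]
(0.484, 0.364, 0.1) -8.7 [ 0.52  0.64  1.48 -0.    1.02  0.67]
(0.484, 0.364, 0.1) 171.3 [ 0.52  0.64  1.48 -0.    1.02 -2.47]
(0.62, 0.0, 0.15) -3.9 [-0.12  0.6   1.39 -0.    1.15 -0.06]
(0.62, 0.0, 0.15) 176 [-0.12  0.6   1.39 -0.    1.15  3.09]
3.7917 [0.5799307  0.00094957 0.25008669] [-0.42993353 -0.75148726 -0.21149286]
```

View pics/w1.png

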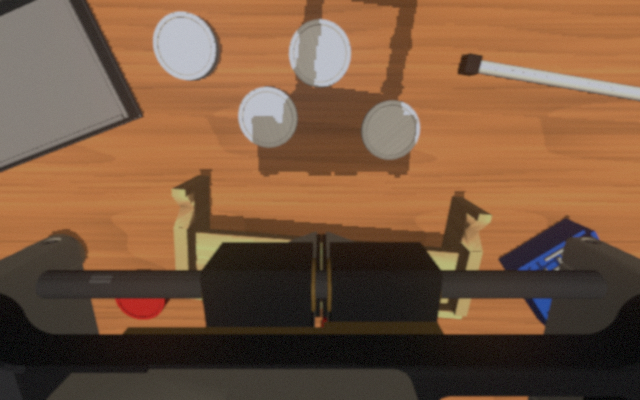

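```bash
python3 - <<'E'
from h import *
for x in (.74,.72,.70,.68):
    try: reach(np.array([x,0.01,.25]),down(np.radians(86))); break
    except PlanningError as e: print(x,e)
c,T=T_of("wrist"); p,d=capture("wrist"); np.savez("w2.npz",p=p,d=d,T=T); cv2.imwrite("pics/w2.png",p[60:380,:,::-1]); print(read_t(),read_tool_pos())
E
```

```text
4.575 [0.73915749 0.01022951 0.25023576]
```

View pics/w2.png

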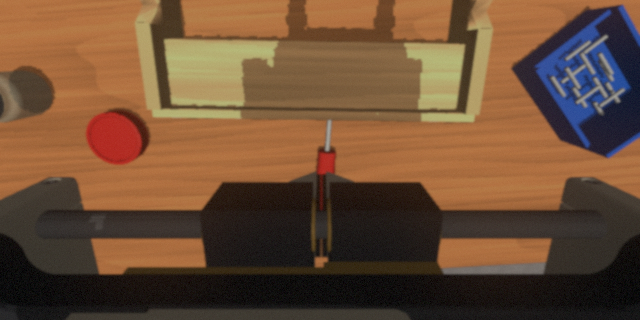

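```bash
python3 - <<'E'
from h import *
z=np.load("w2.npz");p,d,T=z["p"],z["d"],z["T"];c=get_calibration("wrist");P=cloud(c,T,d);Z=P[...,2]
roi=np.zeros_like(Z,bool);roi[60:185,130:500]=1
print("med ledge z",np.nanmedian(Z[115:150,200:430]),"bench",np.nanmedian(Z[200:230,180:200]))
m=roi&(abs(Z-.05)<.005); m=cv2.morphologyEx(m.astype(np.uint8),cv2.MORPH_OPEN,np.ones((5,5)))
for ce,s,l in blobs(m,800,90000):
    ctr=np.argwhere(l)[:,::-1].astype(np.float32); w=plane(c,T,ctr,.05).astype(np.float32); r=cv2.minAreaRect(w); print("ledge",s,r)
m=roi&(Z>.058)&(Z<.08)
for ce,s,l in blobs(m,200,90000):
    # outer rect: cheeks 72mm
    b=np.argwhere(l)[:,::-1]; 
    for zz in (.065,.072):
        w=plane(c,T,b,zz).astype(np.float32); print("frame",s,zz,cv2.minAreaRect(w))
# edges along columns: front edge of ledge & back strip
g=p.astype(int).sum(2)
for u in (200,230,260,380,440,455):
    col=Z[60:190,u]; on=np.where((col>.045)&(col<.056))[0]+60; hi=np.where(col>.059)[0]+60
    print(u,"ledge rows",on.min(),on.max(),"x",plane(c,T,[[u,on.min()-.5],[u,on.max()+.5]],.05)[:,0].round(4),"strip",(plane(c,T,[[u,hi.min()-.5],[u,hi.max()+.5]],.065)).round(4).tolist() if len(hi) else None)
for v in (115,130,145,160):
    row=Z[v,130:500]; on=np.where((row>.045)&(row<.056))[0]+130; hi=np.where(row>.06)[0]+130
    print(v,"y ledge",plane(c,T,[[on.min()-.5,v],[on.max()+.5,v]],.05).round(4).tolist(),"cheek outer",plane(c,T,[[hi.min()-.5,v],[hi.max()+.5,v]],.072).round(4).tolist())
E
```

```text
med ledge z 0.04952881975640577 bench -0.0003883744251136356
ledge [  161    99   306    72 20193] ((0.6890407800674438, 0.00633084774017334), (0.3168746531009674, 0.07087275385856628), 85.1252212524414)
frame [ 135   68  358  115 7263] 0.065 ((0.6800522804260254, 0.006977826356887817), (0.34720560908317566, 0.10630214959383011), 85.08502197265625)
frame [ 135   68  358  115 7263] 0.072 ((0.6797041893005371, 0.007179141044616699), (0.3395370841026306, 0.10395435243844986), 85.08501434326172)
200 ledge rows 99 167 x [0.6434 0.7143] strip [[0.712, -0.1137], [0.7225, -0.1156]]
230 ledge rows 100 167 x [0.6465 0.7165] strip [[0.7152, -0.0827], [0.7258, -0.0843]]
260 ledge rows 100 168 x [0.6486 0.7199] strip [[0.7174, -0.0514], [0.7279, -0.0528]]
380 ledge rows 102 170 x [0.6591 0.7312] strip [[0.7281, 0.0733], [0.7388, 0.0732]]
440 ledge rows 103 171 x [0.6644 0.7368] strip [[0.7335, 0.1359], [0.7443, 0.1363]]
455 ledge rows 104 171 x [0.6664 0.7379] strip [[0.7346, 0.1515], [0.7454, 0.152]]
115 y ledge [[0.6568, -0.15], [0.6787, 0.1658]] cheek outer [[0.6557, -0.1613], [0.6792, 0.1772]]
130 y ledge [[0.672, -0.1512], [0.6939, 0.1646]] cheek outer [[0.6699, -0.1627], [0.6934, 0.1764]]
145 y ledge [[0.6876, -0.1534], [0.7095, 0.1634]] cheek outer [[0.6845, -0.1641], [0.708, 0.1755]]
160 y ledge [[0.7037, -0.1535], [0.7256, 0.1621]] cheek outer [[0.6995, -0.1645], [0.723, 0.1736]]
```

```bash
cat >> h.py <<'E'
RC=np.array([.688,.0064]);RY=np.radians(-4.8)
def rack(x,y): return RC+np.array([x*np.cos(RY)-y*np.sin(RY),x*np.sin(RY)+y*np.cos(RY)])
def rod_top():
    p,d=capture("top");c,T=T_of("top");hsv=cv2.cvtColor(p,cv2.COLOR_RGB2HSV)
    B=blobs(hsv[...,2]<60,15,120); C=[(ce,plane(c,T,ce,.018)[0]) for ce,s,l in B]
    return [(a[1],b[1]) for i,a in enumerate(C) for b in C[i+1:] if abs(np.linalg.norm(a[1]-b[1])-.403)<.015],p
def st(m=""): print(m,"t",round(read_t(),1),"pos",read_tool_pos().round(4),"F",read_contact_force().round(2),"gap",round(read_finger_gap(),4))
E
python3 - <<'E'
from h import *
r,p=rod_top(); print(r); cv2.imwrite("pics/top2.png",p[:,:,::-1])
r=[x for x in r if max(x[0][1],x[1][1])>.4 and min(x[0][1],x[1][1])>0]
a,b=r[0]; m=(a+b)/2; v=a-b; v=v*np.sign(v[1]); ang=np.arctan2(v[1],v[0])-np.pi/2; print(m,np.degrees(ang))
open_gripper()
reach(np.array([*m,.12]),down(ang)); st()
c,T=T_of("wrist"); p,d=capture("wrist"); cv2.imwrite("pics/w3.png",p[:,:,::-1])
np.save("rod.npy",[*m,ang])
E
```

```text
[(array([0.67542986, 0.10454206]), array([ 0.43967655, -0.23739245])), (array([0.64083093, 0.1689715 ]), array([0.51448449, 0.56278942])), (array([ 0.43967655, -0.23739245]), array([0.45376426, 0.16381015])), (array([0.51448449, 0.56278942]), array([0.45376426, 0.16381015]))]
[0.57765771 0.36588046] 17.787514793768988
 t 7.6 pos [0.5784 0.3654 0.1204] F [0.4  0.14 0.15] gap 0.0913
```

View pics/w3.png

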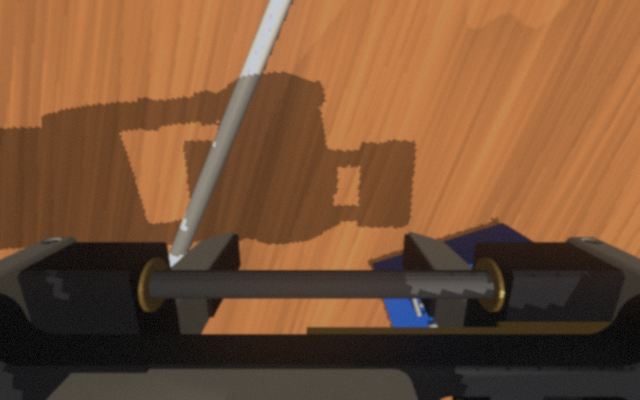

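The picked pair was a false match: one "cap" was a rack shadow at (.641,.169). The last pair, the caps at (.514,.563) and (.454,.164), is the rod. It has not moved, so I'll go to that one.

```bash
python3 - <<'E'
from h import *
m=np.array([.4841,.3633]);ang=np.radians(-8.65)
reach(np.array([*m,.12]),down(ang)); st()
line_to(np.array([*m,.05])); 
c,T=T_of("wrist"); p,d=capture("wrist"); cv2.imwrite("pics/w4.png",p[:,:,::-1])
line_to(np.array([*m,.0275]),rate=.05); st("down")
gripper_close(25); st("closed")
line_to(np.array([*m,.16])); st("lifted")
s=rack(-.066,0); reach(np.array([*s,.16]),down(RY)); st("above seat")
p,d=capture("scene"); cv2.imwrite("pics/s1.png",p[100:350,100:620,::-1])
p,d=capture("top"); cv2.imwrite("pics/top3.png",p[80:280,60:500,::-1])
E
```

```text
t 8.2 pos [0.4855 0.3632 0.1208] F [ 0.51 -0.34 -0.55] gap 0.0921
down t 9.5 pos [0.484  0.3633 0.0273] F [ 0.18  0.07 -0.46] gap 0.092
closed t 10.7 pos [0.4842 0.3633 0.0275] F [ 0.71 -0.08  0.02] gap 0.013
lifted t 11.7 pos [0.4836 0.363  0.159 ] F [-0.57 -0.36 -1.59] gap 0.0132
above seat t 13.1 pos [0.622  0.0131 0.1599] F [ 0.67 -0.02 -1.48] gap 0.0133
```

View pics/s1.png

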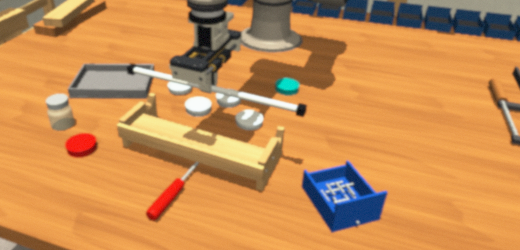

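The rod is held level over the rack, its caps at (132,70) and (300,110). Next I'll lower it into the notches.

```bash
python3 - <<'E'
from h import *
s=rack(-.066,0)
line_to(np.array([*s,.095]),down(RY)); st()
for z in np.arange(.090,.0795,-.002):
    line_to(np.array([*s,z]),rate=.05); wait(.1); F=read_contact_force(); st()
    if F[2]>3: break
open_gripper(); st("open"); wait(.3)
line_to(np.array([*s,.2])); st()
reach(np.array([.74,-.0,.25]),down(np.radians(86)))
c,T=T_of("wrist"); p,d=capture("wrist"); np.savez("w5.npz",p=p,d=d,T=T); cv2.imwrite("pics/w5.png",p[:240,:,::-1]); st()
P=cloud(c,T,d); 
p,d=capture("scene"); cv2.imwrite("pics/s2.png",cv2.resize(p[170:300,180:430,::-1],None,fx=3,fy=3))
E
```

```text
t 13.8 pos [0.6226 0.0123 0.0955] F [-0.65 -0.28 -0.47] gap 0.0132
 t 14.2 pos [0.6225 0.0119 0.0906] F [-0.72  0.23 -0.58] gap 0.013
 t 14.5 pos [0.6222 0.0119 0.088 ] F [ 0.06 -0.67 -1.14] gap 0.0129
 t 14.9 pos [0.6222 0.0119 0.086 ] F [-0.59 -0.39 -1.42] gap 0.0134
 t 15.2 pos [0.6222 0.0119 0.084 ] F [ 0.88 -0.16 -0.47] gap 0.0131
 t 15.6 pos [0.6226 0.0119 0.0821] F [ 1.58 -0.09 -0.6 ] gap 0.0129
 t 15.9 pos [0.6232 0.0118 0.0813] F [0.64 0.33 6.21] gap 0.0133
open t 17.2 pos [0.6222 0.0119 0.08  ] F [-0.43  0.24 -0.41] gap 0.092
 t 18.5 pos [0.6217 0.012  0.199 ] F [-0.82  0.13  0.  ] gap 0.092
 t 19.9 pos [7.397e-01 1.000e-04 2.496e-01] F [ 0.42 -0.17 -0.6 ] gap 0.0919
```

View pics/s2.png

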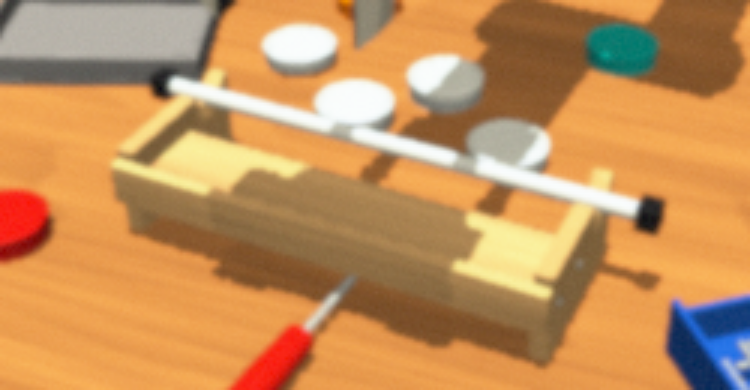

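View pics/w5.png

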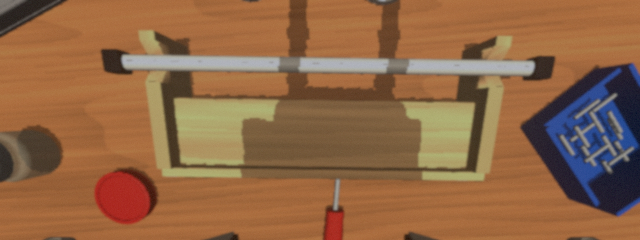

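```bash
cat >> h.py <<'E'
def tins_top(z=.02):
    p,d=capture("top");c,T=T_of("top");hsv=cv2.cvtColor(p,cv2.COLOR_RGB2HSV)
    return [plane(c,T,ce,z)[0] for ce,s,l in blobs((hsv[...,1]<50)&(hsv[...,2]>150),250,700) if s[2]<35 and s[3]<35]
def favg(n=6):
    r=[]
    for _ in range(n): wait(.02); r.append(read_contact_force())
    return np.mean(r,0)
E
python3 - <<'E'
from h import *
z=np.load("w5.npz");c=get_calibration("wrist"); e=plane(c,z["T"],[[115,61],[543,67]],.074)
m=e.mean(0)-RC; print("rod caps",e.round(4),"mid in rack",(m[0]*np.cos(RY)+m[1]*np.sin(RY)).round(4),(-m[0]*np.sin(RY)+m[1]*np.cos(RY)).round(4))
z=np.load("w1.npz");hsv=cv2.cvtColor(z["p"],cv2.COLOR_RGB2HSV)
for ce,s,l in blobs((hsv[...,1]<60)&(hsv[...,2]>95),1500,5000): print("w1",ce,s,plane(c,z["T"],ce,.02).round(4))
t=dict(A=(.526,.0799),B=(.512,-.0608),C=(.4447,-.0019),D=(.4381,-.1463))
gripper_close(10); R=down(np.pi/2)
for k,(x,y) in t.items():
    px=x-.027
    reach(np.array([px,y,.07]),R); line_to(np.array([px,y,.050])); f0=favg(12)[2]; out=[]
    for tip in np.arange(.0225,.0157,-.0008):
        line_to(np.array([px,y,tip+.025]),rate=.03); f=favg()[2]-f0; out.append((round(tip*1000,1),round((read_tool_pos()[2]-.025)*1000,1),round(float(f),2)))
        if f>6: break
    print(k,out); line_to(np.array([px,y,.07]),rate=.2)
st()
E
```

```text
rod caps [[ 0.607  -0.1807]
 [ 0.6402  0.2138]] mid in rack -0.065 0.0048
w1 [184.71770473  45.49134948] [ 153   11   65   69 3468] [[ 0.4376 -0.1449]]
w1 [319.66878788  52.76818182] [ 289   19   62   68 3300] [[ 4.446e-01 -1.000e-04]]
w1 [559.10366748  79.75745721] [ 478   61  162   39 2045] [[0.4717 0.264 ]]
w1 [267.24536377 116.35912981] [ 238   86   59   61 2804] [[ 0.5109 -0.0599]]
w1 [390.40539528 129.20681903] [ 362  101   58   58 2669] [[0.5251 0.0813]]
A [(np.float64(22.5), np.float64(22.6), -0.15), (np.float64(21.7), np.float64(21.7), -0.46), (np.float64(20.9), np.float64(20.9), 0.22), (np.float64(20.1), np.float64(20.1), 0.45), (np.float64(19.3), np.float64(19.3), 1.71), (np.float64(18.5), np.float64(18.5), 2.47), (np.float64(17.7), np.float64(17.8), 3.13), (np.float64(16.9), np.float64(17.5), 8.87)]
B [(np.float64(22.5), np.float64(22.6), -0.32), (np.float64(21.7), np.float64(21.7), -0.17), (np.float64(20.9), np.float64(20.9), -0.52), (np.float64(20.1), np.float64(20.2), 2.74), (np.float64(19.3), np.float64(20.2), 11.51)]
C [(np.float64(22.5), np.float64(22.6), -0.25), (np.float64(21.7), np.float64(21.7), -0.18), (np.float64(20.9), np.float64(20.9), 0.0), (np.float64(20.1), np.float64(20.3), 3.48), (np.float64(19.3), np.float64(20.1), 15.38)]
D [(np.float64(22.5), np.float64(22.6), -0.06), (np.float64(21.7), np.float64(21.7), 0.22), (np.float64(20.9), np.float64(20.9), -0.1), (np.float64(20.1), np.float64(20.1), 0.16), (np.float64(19.3), np.float64(19.3), 2.28), (np.float64(18.5), np.float64(18.5), 2.18), (np.float64(17.7), np.float64(17.8), 3.87), (np.float64(16.9), np.float64(17.4), 10.8)]
 t 36.5 pos [ 0.4119 -0.1467  0.0706] F [ 0.43  0.35 -0.01] gap 0.0006
```

Pressing gives a clear split. A and D sink about 2.5 mm softly, so they rock. B and C stop hard at 20 mm, so they are steady. The rod's middle sits at (-65, +5) mm in the rack frame, which is seated. Next, A and D go to the tray.

```bash
cat >> h.py <<'E'
def pick(xy,a,zt=.030):
    open_gripper(); R=down(np.radians(a)); reach(np.array([*xy,.12]),R); line_to(np.array([*xy,zt]),rate=.12); st("at tin")
    gripper_close(20); st("gripped"); line_to(np.array([*xy,.17]),rate=.25); st("lifted")
def place(xy,a,zt):
    R=down(np.radians(a)); reach(np.array([*xy,.17]),R); line_to(np.array([*xy,zt+.012]),rate=.2)
    f0=favg()[2]
    for z in np.arange(zt+.004,zt-.0025,-.001):
        line_to(np.array([*xy,z]),rate=.04)
        if favg()[2]-f0>2.5: break
    st("put"); open_gripper(); wait(.2); line_to(np.array([*xy,.17]),rate=.25); st("clear")
E
python3 - <<'E'
from h import *
pick((.4379,-.1457),-30); place((.4915,-.379),-10,.036)
pick((.5256,.0806),45); place((.4599,-.2927),-10,.036)
reach(np.array([.35,.35,.3]),down(np.pi/2)); print(tins_top(.022)); p,d=capture("top"); cv2.imwrite("pics/top4.png",cv2.resize(p[110:300,200:500,::-1],None,fx=2,fy=2))
E
```

```text
at tin t 40.7 pos [ 0.4382 -0.1459  0.0304] F [-0.62  0.16 -0.58] gap 0.0917
gripped t 41.2 pos [ 0.4382 -0.1459  0.0303] F [-0.41 -0.15  3.5 ] gap 0.0657
lifted t 41.9 pos [ 0.4371 -0.1453  0.1689] F [-1.4   0.48 -0.58] gap 0.0656
put t 45.6 pos [ 0.4917 -0.3791  0.0364] F [-0.75  1.02  2.86] gap 0.0657
clear t 47.1 pos [ 0.491  -0.3785  0.1688] F [0.26 0.5  0.18] gap 0.0916
at tin t 49.9 pos [0.5261 0.0805 0.0306] F [0.31 1.   0.25] gap 0.0918
gripped t 50.5 pos [0.5259 0.0807 0.0304] F [0.31 0.66 3.29] gap 0.0657
lifted t 51.2 pos [0.5247 0.0806 0.1688] F [ 0.14 -0.01 -1.03] gap 0.0659
put t 55.3 pos [ 0.46   -0.2928  0.0364] F [-0.01  0.81  4.01] gap 0.0655
clear t 56.8 pos [ 0.4593 -0.2922  0.169 ] F [0.13 0.22 0.05] gap 0.0917
[array([ 0.51116074, -0.06021578]), array([ 0.49056968, -0.37903279]), array([ 0.45817178, -0.29470119]), array([ 0.44424554, -0.00060469])]
```

View pics/top4.png

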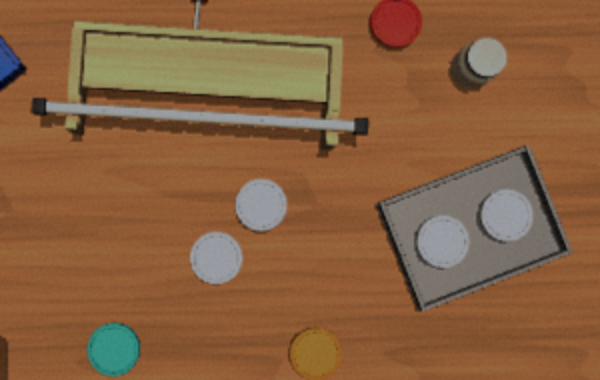

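Both rocking tins lie in the tray at crop pixels (442,241) and (506,214), and the rod still lies in the notches. Next, the steady ones go to the ledge.

```bash
python3 - <<'E'
from h import *
A=90-4.8
pick((.5115,-.0602),49); place(rack(-.005,-.07),A,.080)
pick((.4445,-.0008),49); place(rack(-.005,.07),A,.080)
reach(np.array([.35,.35,.3]),down(np.pi/2)); p,d=capture("top"); c,T=T_of("top"); hsv=cv2.cvtColor(p,cv2.COLOR_RGB2HSV); P=cloud(c,T,d)
for ce,s,l in blobs((hsv[...,1]<50)&(hsv[...,2]>150),250,1500):
    z=np.nanmedian(P[l][:,2]); q=plane(c,T,ce,.07 if z>.05 else .026)[0]; m=q-RC
    print(ce.round(1),s[2:],"z",z.round(4),q.round(4),"rack",(m[0]*np.cos(RY)+m[1]*np.sin(RY)).round(4),(-m[0]*np.sin(RY)+m[1]*np.cos(RY)).round(4))
cv2.imwrite("pics/top5.png",cv2.resize(p[60:270,200:500,::-1],None,fx=2.5,fy=2.5))
p,d=capture("scene"); cv2.imwrite("pics/s3.png",cv2.resize(p[140:310,150:430,::-1],None,fx=2.8,fy=2.8)); st()
E
```

```text
at tin t 62.1 pos [ 0.512  -0.0602  0.0306] F [-0.33 -0.4  -0.1 ] gap 0.092
gripped t 62.7 pos [ 0.5117 -0.0603  0.0303] F [-0.7   0.03  3.4 ] gap 0.0651
lifted t 63.4 pos [ 0.5107 -0.06    0.1688] F [ 0.31 -0.85 -1.83] gap 0.0653
put t 66.6 pos [ 0.6774 -0.063   0.0804] F [-0.6  -0.6   1.92] gap 0.0652
clear t 67.9 pos [ 0.6773 -0.0629  0.1709] F [ 0.02  0.89 -0.4 ] gap 0.0919
at tin t 70.0 pos [ 0.4451 -0.0009  0.0303] F [-0.97  0.6   0.71] gap 0.0917
gripped t 70.6 pos [ 0.4447 -0.0008  0.0303] F [-0.23 -0.05  4.9 ] gap 0.0655
lifted t 71.3 pos [ 0.4437 -0.0007  0.169 ] F [ 0.75 -0.39 -1.56] gap 0.0655
put t 74.8 pos [0.689  0.0766 0.0804] F [ 0.44 -0.26  3.01] gap 0.0659
clear t 76.1 pos [0.689  0.0766 0.171 ] F [-0.39 -0.31 -0.07] gap 0.0916
[274.7 142.2] [ 27  26 467] z 0.068 [0.687  0.0763] rack -0.0068 0.0696
[330.5 145.5] [ 26  26 471] z 0.0682 [ 0.6756 -0.0631] rack -0.0065 -0.0702
[300.4 167.5] [154  14 526] z 0.0693 [0.622  0.0135] rack -0.0664 0.0015
[452.9 217.1] [ 25  25 445] z 0.0242 [ 0.4903 -0.3776] rack -0.1648 -0.3992
[421.  230.3] [ 25  26 450] z 0.0241 [ 0.4582 -0.2936] rack -0.2039 -0.3182
 t 77.9 pos [0.3508 0.3496 0.2995] F [ 0.4  -0.41 -0.59] gap 0.0923
```

View pics/top5.png

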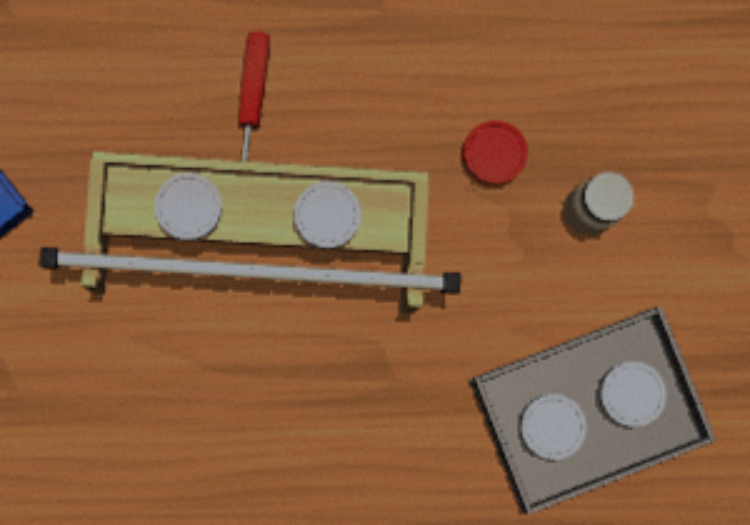

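View pics/s3.png

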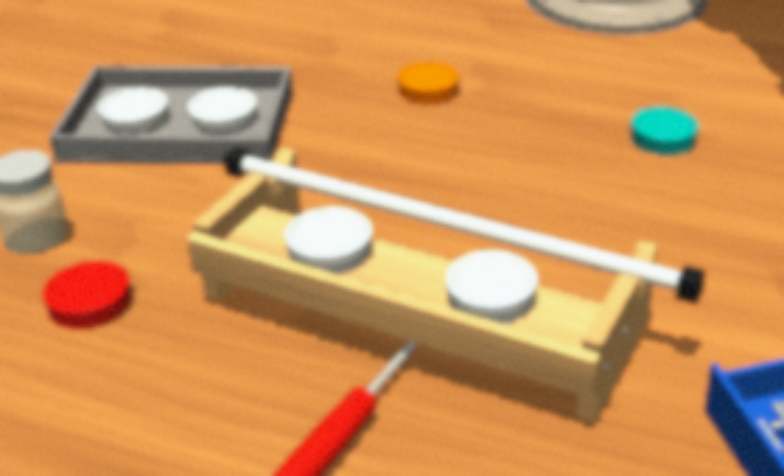

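Both steady tins stand on the ledge, about 6.5 mm in front of its centre line at y = ±70 mm. The rod is at (-66, +1.5) mm in the rack frame, and the jar and screwdriver haven't moved.

```bash
python3 -c "
from h import *
sign_off(); st()"
```

```text
the job is handed in; nothing more can be done
the job is handed in; nothing more can be done
```

The job is handed in at about 78 s on the robot's clock, well under the 210 s limit. `sign_off()` gives no verdict, so the results below are from my own last checks.

- **Tins:** Four tins were on the bench, so one of the five was absent. When I pressed each at the rim, two sank softly by about 2.5 mm (rocking) and two stopped hard at 20 mm (steady).
- **Steady tins:** Both stand on the ledge at about x = -6.7 mm and y = ±70 mm in the rack frame (allowed: -16 to 8 mm and ±130 mm). Their lids read 68 mm high against an expected 70 mm; the top camera's depth reads 1–2 mm low elsewhere too.
- **Rocking tins:** Both stand level on the tray floor.
- **Rod:** It lies in both notches, with its middle at about (-66, +1.5) mm in the rack frame; the seat is at (-66, 0). An earlier wrist view put it at (-65, +5), also within tolerance.
- **Jar and screwdriver:** The last pictures show neither moved.

**Problems:** My first search for the rod paired one of its caps with a rack shadow. The arm moved over the wrong spot, and I caught it in the wrist view before touching anything. The two rack yaw estimates also differed slightly (-3.9° from the top camera, -4.9° from the wrist); I used -4.8°. No final check failed.

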